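# Hang the chip basket and hold the sander's dead-man lever level

## Robot

A 6-joint arm with a two-finger parallel gripper is mounted at the origin on the work surface. World frame = base frame: x ahead of the robot, y to its left, z up, the work surface at z = 0. Lengths are in m, angles in degrees, forces in N, time in s.
With the tool pointing down it reaches from about 0.325 to 0.925 m from the base axis. Payload 3.1 kg.
Tool frame: the origin (TCP) lies midway between the tips of the shut fingers; the grasp point (between the pads) lies 19 mm behind it (bot.grip_depth is the distance from the TCP to the grasp point, in m); z points along the fingers, y is the line along which they close (so a half turn about z gives the same grasp; the last joint's range is limited). The gripper opens to 85 mm and grips with 20 to 120 N. Pads are 22 mm wide; open, the fingers measure 114 mm over their backs; the gripper's body (76 mm by 85 mm) begins 54 mm behind the grasp point. The pads swing forward as they close: fully open they stand 13 mm farther back than shut.
Start: joints at [56.998, 12.427, 92.441, -0, 75.132, -6.429], TCP at [0.28, 0.559, 0.231] pointing down, gripper open.
Joint ranges: [-157.48, 157.48], [-44.54, 120.13], [17.64, 146.25], [-64.5, 244.5], [7.68, 150.69], [-147.95, 147.95]. Speed limits (degrees/s): [159.86, 159.86, 180, 180, 180, 180].

## Interface

Orientations are given as [roll, pitch, yaw] about the fixed x, y, z axes, in that order (R = Rz(yaw) Ry(pitch) Rx(roll)).
In Python, from plant import bot, sensors, snapshot gives the robot as it stands. Calls block until the motion is done:
- bot.move_ptp(position, orientation): joint-space move of the TCP to a pose.
- bot.servo_line(position, ori=None, velocity=0.15, stop_force=None): straight line of the TCP; ori=None keeps the orientation; velocity is the mean speed in m/s. With stop_force (N) it stops when the force on the tool has changed by that much, and returns True; else False.
- bot.set_joints(angles): joint-space move.
- bot.move_gripper(opening, f_grip=None): finger opening in m; f_grip is the grip in N (None keeps the last); returns when the fingers have stopped.
- bot.pause(seconds).
- bot.inverse_kinematics(position, orientation): joint angles nearest the present ones, or None.
- sensors.sense(): the state.
- snapshot(name): name is "scene" or "top"; returns a dict with "color" (384x512x3 uint8, blue, green, red), "mtx" (3x3 intrinsics, pixels), "world_from_camera" (4x4, takes a point from camera to world coordinates). Camera axes: x right, y down, z forward; pixel columns grow to the right and rows downward; lengths in m; the calibration is good to about 2 mm. A picture is of the moment at which its call begins. There is no depth.
A pose or a line that the arm cannot do raises bot.MotionError and nothing moves.
- bot.sign_off(): hands the job in; it is judged then, once.
The state is a dict: "time_s": time; "qpos": joint angles; "joint_velocities": joint speeds; "effort": joint torques, N m; "eef_pos": TCP position; "ee_rot": TCP orientation; "ft_force": force on the tool from outside, world axes, zero at the start; "ft_torque": the same for the moment, N m; "opening": finger opening in m; "gripper_force": force on a finger pad.
Only numpy, scipy, OpenCV 4.12 (cv2) and the standard library are available. Lean on these libraries where they do the work, as an engineer would, in place of code of your own. Each camera call takes 0.05 s, during which the arm holds its last target. There are 200 camera calls.

## Task

Hang the chip basket by its handle bar on both hooks at the front of the drum sander, centred between them, and let go of it. Then press the spring-loaded dead-man lever down from above until it is level, its run position, never pushing it through to its lower stop, and keep it held level: the program finishes while still holding it. Leave everything else on the bench where it stands.

Things in the scene. Friction and masses are not known exactly. Their poses are not given: they have to be found in the camera images.
- basket: Empty open plywood chip basket, about 90 (x) x 172 (y) x 58 mm tall, 0.2 to 0.36 kg; origin at the centre of its underside, z up. Upright 8 x 22 mm posts at y = +-81 mm reach up to a round wooden handle bar along y. Starts upright on the bench in front of the robot.
- bar (a point): Middle of the basket's handle bar: a round bar 16 mm thick, along the basket's y, 154 mm free between the posts, centre 145 mm above the basket's underside; open above, 79 mm clear below it down to the basket's rim.
- sander: Fixed grey bench drum sander, 220 mm wide, on the left or right side (the stand takes the other). Origin on the bench right below the hook seats; x runs from the hooks into the machine, whose hooked front faces -x, towards the robot, give or take its yaw. Body x = 75 to 275 mm; front part 200 mm tall; behind x = 130 mm the drum rises to 235 mm.
- hook_seat (a point): Where the bar middle lies when hung: midway between two hooks, 173 mm above the bench, axes as the sander. Hooks: 10 mm round bars along x at y = +-50 mm; 20 mm flat seat (underside 155 mm up), upturned tip ending 26 mm in front of this point, top 195 mm up. Bring it from the front, bar over the tips and box under the hooks, then lower; hung, it clears the bench by 28 mm.
- stand: Fixed grey dead-man stand: box 90 x 80 mm, 87 mm tall, two cheeks up to 150 mm. Origin on the bench below the paddle middle; x runs from paddle to box (lever points to -x, towards the robot, give or take its yaw). Lever hinge along y at x = 120 mm, 120 mm above the bench. Two thin index pins beside the lever point level at hinge height.
- paddle (a point): Middle of the upper face of the lever's paddle, 120 mm from the hinge; paddle 60 long x 46 wide x 10 mm thick, black, on a steel arm. 160 mm above the bench at rest, 125 mm when level, about 89 mm at the stop. To be pressed from above.
- deadman (a joint): Spring-loaded dead-man lever (rad): 0 released (sprung up, sloping 0.3 rad above level), 0.3 exactly level (the run position), 0.6 lower stop. It springs back when let go. Pressing at the paddle's middle takes about 4 N to start, 7 N at level and 10 N at the stop.
- mallet: Bystander, to be left alone: dark turned mallet, 68 mm across, 210 mm tall, standing on its head, between the two machines; origin at its underside.
- finial: Bystander, to be left alone: small pale turned finial, 56 mm across, 64 mm tall, at the right front; origin at its underside.
- rosette: Bystander, to be left alone: round carved rosette, 96 mm across, 26 mm thick, at the left front; origin at its underside.
- gouge_a: Bystander, to be left alone: wood gouge lying with its handle (22 mm thick, 100 mm long) towards the robot, about 195 mm overall, left of the mallet; origin at its underside.
- gouge_b: Bystander, to be left alone: the same kind of gouge, right of the mallet; origin at its underside.
Things that resemble listed ones, but are neither listed nor needed, are in the scene too. What is shaped like the basket but green is not meant.

How it is judged (in metres and radians):
On the way, in this order (a step that is already met when the one before it is completed fails the run):
1. the basket hangs by its bar on the hooks, let go of (x of bar in the frame of hook_seat between -0.022 and 0.022 m and y of bar in the frame of hook_seat between -0.03 and 0.03 m and z of bar in the frame of hook_seat between -0.012 and 0.012 m and angle between basket's own z axis and vertical below 0.2 rad and contact force between basket and sander above 0.8 N and contact force between basket and the fingers below 0.05 N and contact force between basket and the arm below 0.05 N and linear speed of basket below 0.05 m/s), for 0.3 s.
2. the lever is pressed level (value of joint deadman between 0.2 and 0.4 rad and contact force between any of the fingers, the arm and stand above 1.5 N), for 0.3 s.
At the end, for the whole second after the job is handed in: The basket hangs at rest on the hooks, untouched by the robot, upright within 0.2 rad, its bar middle within 22 mm (across the bar), 30 mm (along it), 12 mm (height) of the seat point; the robot presses the lever and holds it within 0.1 rad of level (0.2 to 0.4) through the last second (all of step 1 and all of step 2); the arm keeps its last pose, push and grip.
It fails at once if the lever is pushed through to its lower stop (value of joint deadman above 0.55 rad).
It fails at once if a bystander is pushed out of its place (40 mm) or knocked over (distance of any of mallet, finial, rosette, gouge_a, gouge_b from where it was at the start of the episode above 0.04 m or angle between any of mallet, finial's own z axis and vertical above 0.6 rad).
It also fails if it takes over 56 s, if anything falls off the work surface, if the arm or the gripper's body presses on something with over 40 N, if the wrist force passes 120 N, or if a joint passes its speed limit or range.

## Working session

There is one attempt and no reset: what is moved stays moved. The work goes in short steps, each a Python script; the robot and the scene stay as the last script left them, time stands still between calls to the robot, and variables do not carry over. Pictures are saved under pics/ and viewed, at most 10 in all, crops included, and the job is handed in when it is done.

```bash
mkdir -p pics; ls
python3 - <<'E'
from plant import bot,sensors,snapshot
import cv2,numpy as np
for n in("scene","top"):
    s=snapshot(n); cv2.imwrite(f"pics/{n}0.png",s["color"]); np.savez(f"pics/{n}0.npz",**s)
    print(n,s["mtx"].round(1).tolist(),s["world_from_camera"].round(3).tolist())
E
```

```text
pics
scene [[349.5, 0.0, 255.2], [0.0, 349.5, 191.2], [0.0, 0.0, 1.0]] [[0.032, 0.728, -0.685, 1.155], [0.999, -0.026, 0.019, -0.038], [-0.004, -0.685, -0.729, 0.883], [0.0, 0.0, 0.0, 1.0]]
top [[351.5, 0.0, 260.7], [0.0, 351.5, 190.6], [0.0, 0.0, 1.0]] [[0.009, -0.997, 0.073, 0.357], [-1.0, -0.009, -0.001, -0.021], [0.001, -0.073, -0.997, 1.291], [0.0, 0.0, 0.0, 1.0]]
```

View pics/scene0.png

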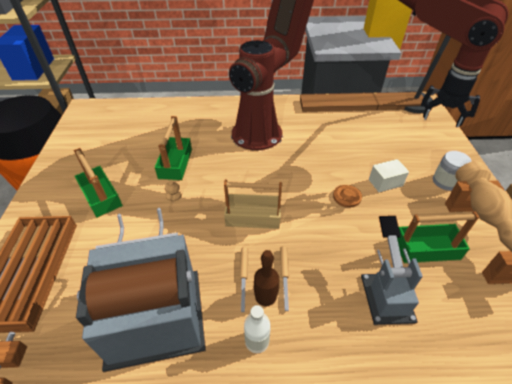

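View pics/top0.png

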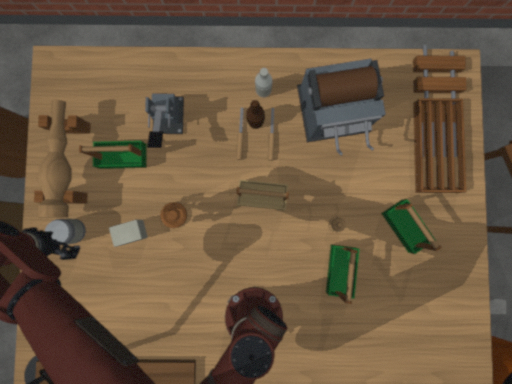

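The scene and top views show these basket-shaped things:

| Thing | Scene pixel | Top pixel |
|---|---|---|
| Plywood basket | (253,208) | (262,195) |
| Green | (98,190) | (408,228) |
| Green | (173,155) | (342,272) |
| Green | (433,240) | (118,155) |

I choose the plywood one. The sander is at the right, with its hooks at top (338,148) and (368,142). The stand is at the left, with its paddle at top (156,139). I'll check all of these in one set of close crops.

Run:
```python
import cv2,numpy as np
t=cv2.imread("pics/top0.png");s=cv2.imread("pics/scene0.png")
def c(im,x,y,w,h,k): return cv2.resize(im[y:y+h,x:x+w],None,fx=k,fy=k,interpolation=cv2.INTER_CUBIC)
a=np.hstack([c(t,230,170,66,50,6),c(t,325,115,66,50,6)])
b=np.hstack([c(s,215,170,80,60,5)[:300,:396],c(s,105,200,80,60,5)[:300,:396]])
cv2.imwrite("pics/crop1.png",np.vstack([a,b]))
a=np.hstack([c(t,135,85,66,60,6),c(s,370,210,66,60,6)])
cv2.imwrite("pics/crop2.png",a)
```

```text
(no output)
```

View pics/crop1.png

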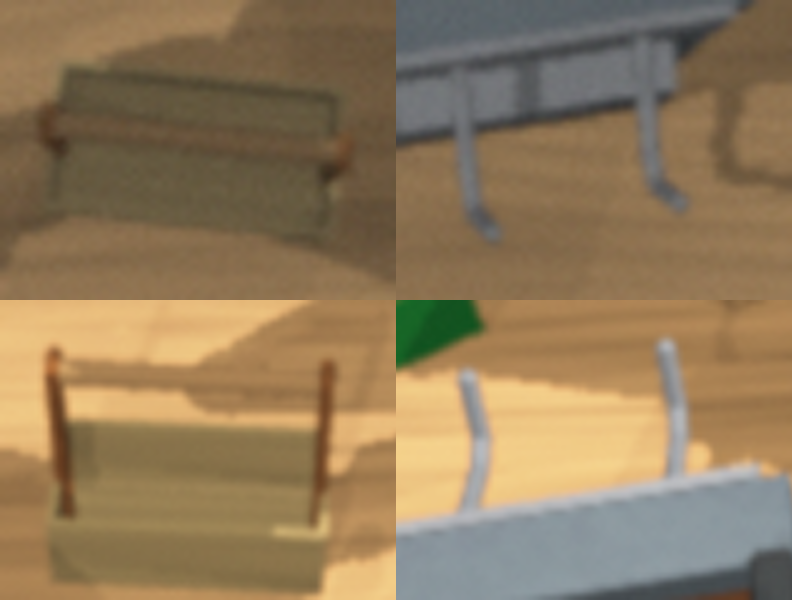

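View pics/crop2.png

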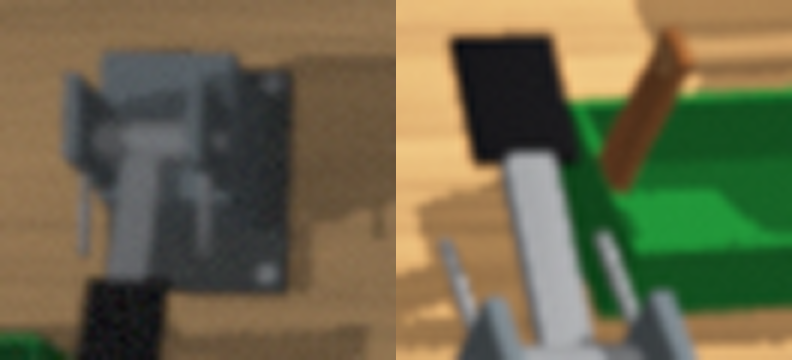

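The basket is plywood, with its bar ends in the top view at (239,190.5) and (286,195). The hook tips show clearly in both views: top (340.5,154) and (372.5,149), scene (158.5,208.5) and (119,214.5). The black paddle is clear in the scene view at about (383,224). I'll triangulate these.

```bash
cat > h.py <<'E'
import numpy as np,cv2
def ray(s,p):
    T=s["world_from_camera"];d=T[:3,:3]@np.linalg.inv(s["mtx"])@[p[0],p[1],1];return T[:3,3],d/np.linalg.norm(d)
def plane(s,p,z):
    o,d=ray(s,p);return o+d*(z-o[2])/d[2]
def tri(s1,p1,s2,p2):
    o1,d1=ray(s1,p1);o2,d2=ray(s2,p2)
    t=np.linalg.lstsq(np.c_[d1,-d2],o2-o1,rcond=None)[0]
    a,b=o1+d1*t[0],o2+d2*t[1];return ((a+b)/2).round(4),round(np.linalg.norm(a-b),4)
E
python3 - <<'E'
from h import *
T=np.load("pics/top0.npz");S=np.load("pics/scene0.npz")
ct=lambda x,y:(230+(x+.5)/6-.5,170+(y+.5)/6-.5)
cs=lambda x,y:(215+(x+.5)/5-.5,170+(y-299.5)/5-.5)
hs=lambda x,y:(105+(x-395.5)/5-.5,200+(y-299.5)/5-.5)
ht=lambda x,y:(325+(x-395.5)/6-.5,115+(y+.5)/6-.5)
ps=lambda x,y:(370+(x-395.5)/6-.5,210+(y+.5)/6-.5)
a,b=plane(T,ct(63,126),.145),plane(T,ct(329,150),.145)
print("bar top",a,b,(a+b)/2,np.linalg.norm(a-b),np.degrees(np.arctan2(*(a-b)[[1,0]]))-90)
a2,b2=plane(S,cs(64,368),.145),plane(S,cs(322,378),.145)
print("bar scene",(a2+b2)/2,np.linalg.norm(a2-b2))
print("tri bar",tri(T,ct(196,138),S,cs(193,373)))
L=tri(T,ht(490,235),S,hs(665,343));R=tri(T,ht(682,205),S,hs(468,374))
print("tips +y,-y",L,R,np.linalg.norm(L[0]-R[0]))
d=(L[0]-R[0]);yaw=np.arctan2(d[1],d[0])-np.pi/2;print("yaw tips",np.degrees(yaw))
for n,p,q in(("+",(472,205),(463,80)),("-",(655,183),(642,45))):
    A,B=plane(T,ht(*p),.16),plane(T,ht(*q),.16);print(n,A.round(4),B.round(4),np.degrees(np.arctan2(*(B-A)[[1,0]])))
# paddle
for nm,s,roi in(("T",T,(140,120,35,40)),("S",S,(370,205,45,50))):
    x,y,w,h=roi;im=s["color"][y:y+h,x:x+w];m=(im.max(2)<45).astype(np.uint8)
    c=max(cv2.findContours(m,0,2)[0],key=cv2.contourArea)
    r=cv2.minAreaRect(c);print(nm,np.array(r[0])+[x,y],r[1:],cv2.contourArea(c))
    M=cv2.moments(c); 
    if nm=="T": pt=np.array(r[0])+[x,y]; box=cv2.boxPoints(r)+[x,y]; print(box)
q=[ps(450,37),ps(552,35),ps(578,160),ps(475,163)]
pc=np.mean(q,0);print("pad tri",tri(T,pt,S,pc),plane(T,pt,.16),plane(S,pc,.16))
e1=(np.array(q[0])+q[1])/2;e2=(np.array(q[2])+q[3])/2
A,B=plane(S,e1,.169),plane(S,e2,.151);print("front,rear",A,B,np.degrees(np.arctan2(*(B-A)[[1,0]])))
A=plane(S,e1,.169)
E
```

```text
bar top [0.44004888 0.04599423 0.145     ] [ 0.42826832 -0.09897949  0.145     ] [ 0.4341586  -0.02649263  0.145     ] 0.14545157011232018 -4.645643960220582
bar scene [ 0.43302413 -0.02429696  0.145     ] 0.15275791612614695
tri bar (array([ 0.4341, -0.0253,  0.1461]), np.float64(0.0024))
tips +y,-y (array([ 0.5566, -0.273 ,  0.1908]), np.float64(0.002)) (array([ 0.5733, -0.3729,  0.1902]), np.float64(0.0014)) 0.10128800521285825
yaw tips 9.490221465443954
+ [ 0.5784 -0.2693  0.16  ] [ 0.6472 -0.2649  0.16  ] 3.6820472827805775
- [ 0.5914 -0.3688  0.16  ] [ 0.6676 -0.3627  0.16  ] 4.569789946232769
T [155.0804882  138.62438965] ((12.711431503295898, 17.809972763061523), 12.094757080078125) 165.5
[[147.00000095 146.        ]
 [150.73170853 128.5853653 ]
 [163.16097641 131.2487793 ]
 [159.42926788 148.663414  ]]
S [389.74799728 226.86400223] ((22.897336959838867, 16.368019104003906), 79.69515228271484) 259.0
pad tri (array([0.6076, 0.3264, 0.1543]), np.float64(0.0004)) [0.60627459 0.32448269 0.16      ] [0.61187628 0.3237482  0.16      ]
front,rear [0.5843036  0.32379669 0.169     ] [0.63855027 0.32381875 0.151     ] 0.02330397150981722
```

```bash
cat >> h.py <<'E'
def mosaic(name,crops):
    r=[cv2.resize(s["color"][y:y+h,x:x+w],(400,300),interpolation=cv2.INTER_CUBIC) for s,(x,y,w,h) in crops]
    cv2.imwrite(name,np.hstack(r) if len(r)<3 else np.vstack([np.hstack(r[:2]),np.hstack(r[2:])]))
E
python3 - <<'E'
from plant import bot,sensors,snapshot
from h import *
b=np.array([.4338,-.0255]);o=None
for y in(85.4,-94.6):
    q=bot.inverse_kinematics([*b,.24],[180,0,y]);q2=bot.inverse_kinematics([.59,-.3185,.16],[180,0,y+13])
    print(y,q,q2)
    if q is not None and q2 is not None and (o is None or abs(q[5])<o[0]): o=(abs(q[5]),y)
y=o[1]
bot.move_gripper(.085)
bot.move_ptp([*b,.25],[180,0,y])
print(bot.servo_line([*b,.126],velocity=.1,stop_force=8))
bot.move_gripper(0,f_grip=50)
s=sensors.sense();print(y,s["opening"],s["gripper_force"],s["eef_pos"])
f0=s["ft_force"]
bot.servo_line([*b,.205],velocity=.1)
s=sensors.sense();print(s["opening"],np.array(s["ft_force"])-f0,s["time_s"])
bot.move_ptp([.497,-.333,.205],[180,0,y+13.1])
s=sensors.sense();print(s["opening"],s["eef_pos"],s["time_s"])
t,c=snapshot("top"),snapshot("scene");np.savez("pics/t1.npz",**t);np.savez("pics/s1.npz",**c)
mosaic("pics/m1.png",[(t,(310,120,80,60)),(c,(90,170,100,75))])
E
```

```text
85.4 [-12.63411063 -12.4093491  116.33159452   0.          76.07775458
  -8.03411063] [-34.35429629  21.42505082  89.0943963    0.          69.48055288
 -42.75429629]
-94.6 None [-3.43542963e+01  2.14250508e+01  8.90943963e+01 -2.54444375e-14
  6.94805529e+01  1.37245704e+02]
False
85.4 0.014555495690896227 48.63054156303406 [ 0.43421    -0.02550839  0.12623148]
0.014440311411442135 [-1.84051211 -0.1352343  -3.31102885] 5.4667
0.014175888134085561 [ 0.49685704 -0.33166384  0.20439865] 6.6667
```

View pics/m1.png

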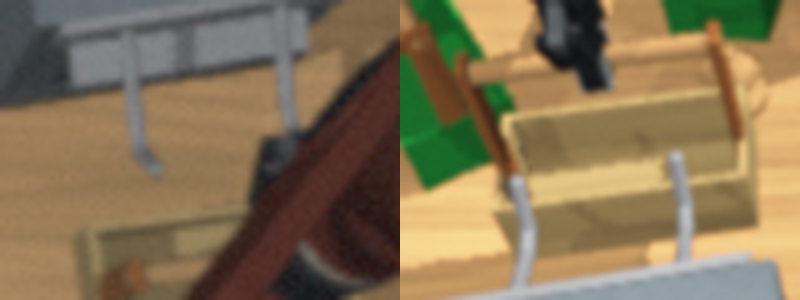

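The basket is held centred. Its bar ends are at scene mosaic (470,75) and (710,38), the hook tips at (517,182) and (676,157), and nothing is touching. I'll check the bar's pose, then move in.

Run:
```python
from h import *
c=np.load("pics/s1.npz");m=lambda x,y:(90+(x-400+.5)/4-.5,170+(y+.5)/4-.5)
a,b=plane(c,m(476,74),.223),plane(c,m(706,42),.223);d=b-a
print((a+b)/2,np.linalg.norm(d),"yaw",np.degrees(np.arctan2(d[1],d[0]))-90)
a,b=plane(c,m(517,182),.192),plane(c,m(676,157),.192);d=b-a
print((a+b)/2,np.linalg.norm(d),"yaw",np.degrees(np.arctan2(d[1],d[0]))-90)
a,b=plane(c,m(402,299),.2),plane(c,m(748,260),.2);d=b-a
print("body edge yaw",np.degrees(np.arctan2(d[1],d[0]))-90)
```

```text
[ 0.49805017 -0.33125146  0.223     ] 0.14857988401929742 yaw 9.469676953718363
[ 0.56858403 -0.32185456  0.192     ] 0.09990644029099581 yaw 10.082799527336078
body edge yaw 6.07093810062085
```

Run:
```python
from plant import bot,sensors,snapshot
from h import *
g=[.590,-.319]
print(bot.servo_line([*g,.204],velocity=.06,stop_force=8))
print(sensors.sense()["eef_pos"])
print(bot.servo_line([*g,.150],velocity=.03,stop_force=5))
s=sensors.sense();print(s["eef_pos"],s["ft_force"],s["time_s"])
t,c=snapshot("top"),snapshot("scene")
mosaic("pics/m2.png",[(t,(310,100,80,60)),(c,(90,190,100,75))])
```

```text
False
[ 0.58966385 -0.31911356  0.20403497]
True
[ 0.59095846 -0.31924812  0.15368963] [ 1.46435975 -0.17983365  5.11091   ] 10.025
```

View pics/m2.png

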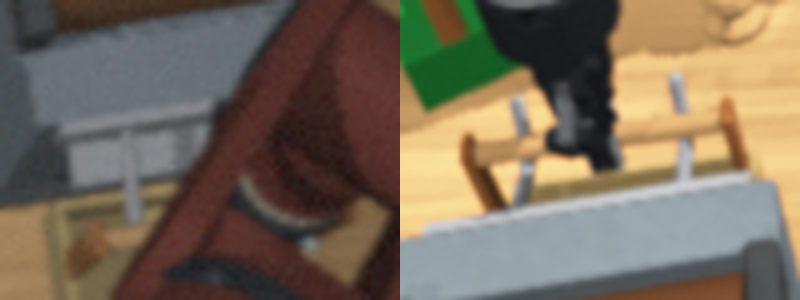

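Contact came at a TCP height of 0.1537, and 0.154 was expected. The bar lies behind the tips over both hooks, at mosaic (517,150) and (683,135). I'll release and back off.

Run:
```python
from plant import bot,sensors,snapshot
from h import *
p=sensors.sense()["eef_pos"]
bot.move_gripper(.03);bot.pause(.2);bot.move_gripper(.07)
bot.servo_line([p[0],p[1],.32],velocity=.12)
bot.move_gripper(0)
bot.move_ptp([.606,.3245,.32],[180,0,90]);bot.servo_line([.606,.3245,.185])
s=sensors.sense();print(s["eef_pos"],s["ft_force"],s["time_s"],s["opening"])
t,c=snapshot("top"),snapshot("scene");np.savez("pics/t3.npz",**t);np.savez("pics/s3.npz",**c)
mosaic("pics/m3.png",[(t,(310,100,80,60)),(c,(90,190,100,75)),(t,(130,85,80,60)),(c,(350,195,80,60))])
```

```text
[0.60698418 0.32487987 0.18657812] [-0.57064369 -1.17139031  0.50824503] 16.6667 -0.00037185956709769535
```

View pics/m3.png

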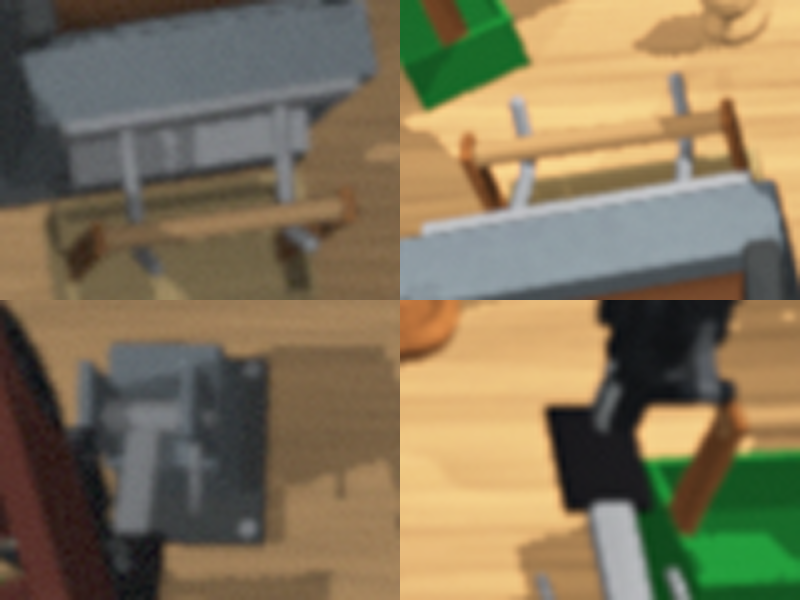

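The basket hangs level on both hooks, with its bar at mosaic (97–345, 215–240) and near-centred. The fingertip is over the paddle at mosaic (605,425). Now I'll press.

Run:
```python
from plant import bot,sensors,snapshot
from h import *
f0=np.array(sensors.sense()["ft_force"])
print(bot.servo_line([.606,.3245,.140],velocity=.03,stop_force=2.5))
s=sensors.sense();print(s["eef_pos"],np.array(s["ft_force"])-f0)
for z in(.140,.132,.126):
    bot.servo_line([.605,.3245,z],velocity=.03);bot.pause(.2)
    s=sensors.sense();print(s["eef_pos"],np.array(s["ft_force"])-f0,s["time_s"])
t,c=snapshot("top"),snapshot("scene")
mosaic("pics/m4.png",[(t,(130,85,80,60)),(c,(350,205,80,60))])
```

```text
True
[0.60559992 0.32447408 0.161337  ] [-0.67165058 -0.49837214  5.16129519]
[0.60372024 0.32474511 0.14085894] [-4.83272854e+00 -2.39030036e-03  6.99415621e+00] 18.675
[0.60427721 0.32498571 0.13323208] [-3.87238899e+00  2.56378284e-03  6.55682411e+00] 19.2917
[0.60437754 0.32505545 0.12740503] [-4.54474098  0.60499008  6.89763476] 19.8417
```

View pics/m4.png

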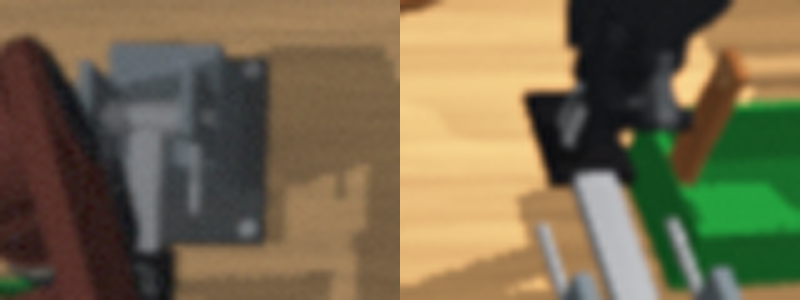

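The paddle was met at z 0.161, and the tip is now at 0.127 with 7 N, so the lever is close to level. The scene view agrees, with the arm parallel to the pins. I'll trim by 2 mm, check that it stays steady and hand in.

Run:
```python
from plant import bot,sensors
bot.servo_line([.605,.3245,.124],velocity=.02);bot.pause(.6)
s=sensors.sense();print(s["eef_pos"],s["ft_force"],s["time_s"])
print(bot.sign_off())
```

```text
[0.60435977 0.32506861 0.12549733] [-3.42120431  0.10558845  7.55637627] 20.7917
the job is handed in; nothing more can be done
None
```

I handed the job in at 20.8 s: the basket is let go and hanging on both hooks, near-centred, and the arm is still holding the lever about level (fingertip at 0.1255 m, about 7 N). The sign-off gave no verdict.

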